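# Fit the battery and hold the sander's dead-man lever in the green

## Task

Take the red battery pack out of its charger, put it in the dock of the blue bench sander and press it down until it is fully home. Only then push the sander's yellow dead-man lever down with the gripper until its pointer stands in the green of the gauge, never into the red, and finish while still holding it there: do not let go. Leave the mug, the glue bottle and the wooden offcut where they are.

Things in the scene. Friction and masses are not known exactly. Their poses are not given: they have to be found in the camera images.
- pack: Battery pack, about 0.25 kg, upright, standing loose in the charger at the start. Red head 46 (x) x 76 (y) x 40 mm high, black stem 28 x 44 mm reaching 34 mm down below it. Origin: centre of the head's underside (the shoulder); head z 0 to +40 mm, stem z 0 to -34 mm, z up. Grip the head across its 46 mm. A half turn about z makes no difference.
- charger: Grey charger block fixed to the bench, 88 (x) x 108 (y) x 50 mm high, with a pocket for the stem (33 x 49 mm, 40 mm deep) in the middle of its top; the pack's head rests on its top, 50 mm above the bench, and lifts straight out. Origin: centre of its underside; the pack's axes lie along its axes at the start.
- sander: Blue and grey bench disc sander, fixed; base 110 (x) x 445 (y) mm. Origin: on the bench under the battery dock, z up. In its frame: dock box x +-50, y +-55 mm, top at 100 mm; motor and disc at y +65 to +211 mm, up to 142 mm high; dead-man lever from y -68 to -203 mm; gauge plate at y -205 to -227 mm, up to 131 mm high.
- dock_mouth (a point): Centre of the dock's mouth, 100 mm above the bench, axes as the sander's. Pocket 33 (x) x 49 (y) mm, 3 mm chamfer: the pack's long side goes along y. A stiff catch inside stops the loosely inserted pack with its shoulder about 8 mm above the mouth; a push of about 9 N (less its weight) drives it on, and it stays where pushed. Fully home: shoulder on the dock's top, pack origin here.
- lever (a joint): Dead-man lever angle, rad: 0 at rest (outer end raised 0.26 rad above level), grows as it is pushed down, 0.26 when level, 0.5 at its stop. Spring return, about 4 N at the pad at rest and 8 N when level. Green on the gauge: 0.20 to 0.32; white above it (not enough), red below it (too far).
- lever_pad (a point): Centre of the top of the lever's yellow press pad, 44 (x) x 48 (y) mm; moves with the lever. It lies 95 mm from the hinge along the lever (lever's -y) and 9 mm above the lever's centre line. From rest to level it goes down about 25 mm. z is the pad's normal.
- lever_hinge (a point): The lever's hinge line (along the sander's x), 85 mm above the bench; the lever runs from here along the sander's -y, and its black pointer ends 135 mm out.
- gauge (a point): Middle of the green band on the upright gauge plate just past the lever's pointer, 85 mm above the bench; green is 17 mm high, white above, red below.
- mug: White mug, 80 mm wide, 95 mm high, handle at its +y. Origin: centre of its underside. Leave alone.
- glue: Green glue bottle, 60 mm wide, 170 mm high. Origin: centre of its underside. Leave alone.
- offcut: Pale wooden offcut, 45 (x) x 90 (y) x 22 mm, flat on the bench. Origin: centre of its underside. Leave alone.
Not all that is in view belongs to the job. Of the things that look like the pack, the middle-sized one is meant.

How it is judged:
By the outcome, as a careful person would: the job done as asked, in the order asked, and still so for the second after the job is handed in, while the arm keeps its last pose, push and grip.
It also fails if it takes over 61 s, if anything falls off the work surface, if the arm or the gripper's body presses on something with over 40 N, if the wrist force passes 120 N, or if a joint passes its speed limit or range.

## Robot

A 6-joint arm with a two-finger parallel gripper is mounted at the origin on the work surface. World frame = base frame: x ahead of the robot, y to its left, z up, the work surface at z = 0. Lengths are in m, angles in rad, forces in N, time in s.
With the tool pointing down it reaches from about 0.4 to 0.825 m from the base axis. Payload 7 kg.
Tool frame: the origin (TCP) lies at the centre of the arm's flange, where the gripper is bolted on; the fingertips stand 173 mm ahead of it and the grasp point (between the pads) lies 155 mm ahead of it; z points along the fingers, y is the line along which they close (so a half turn about z gives the same grasp; the last joint's range is limited). The gripper opens to 85 mm and grips with 20 to 120 N. Pads are 22 mm wide; open, the fingers measure 114 mm over their backs; the gripper's body (76 mm by 85 mm) begins 54 mm behind the grasp point. The pads swing forward as they close: fully open they stand 13 mm farther back than shut.
Start: joints at [1.496, 0.359, 0.012, 0, -1.224, -0.288], TCP at [0.24, 0.631, 0.405] pointing down, gripper open.
Joint ranges: [-3.07, 3.07], [-1.43, 2.12], [-1.02, 1.25], [-3.03, 1.67], [-3.05, -0], [-3.03, 3.03]. Speed limits (rad/s): [2.39, 2.39, 3.01, 3.14, 3.14, 3.14].

## Interface

Orientations are given as a unit quaternion [x, y, z, w].
In Python, from workcell import env gives the robot as it stands. The module is installed in compiled form; this text tells all that it offers.
- The arm moves only by the tool apply_moves, never from a script. Its argument "plan" is a list of rows, each a list of 7 numbers: the shift along the world's x, y, z in units of 0.1 m (1.0 is 0.1 m), then the turn, a rotation vector about the world's x, y, z in units of 45 degrees (1.0 is 45 degrees), then the gripper command: -1 is fully open, 1 is shut, values between are in proportion. In form: [[x, y, z, wx, wy, wz, jaw], ...]. A call has 1 to 10 rows; each row is the pose to reach, as a shift and turn from the pose commanded when the call began; what a row does not reach only later rows make up. A row lasts 1/12 s, in which the tool goes at most 41.7 mm and 7.16 degrees, less where a joint would pass 70% of its speed; a pose out of reach is approached as far as the arm can. A call with a number of a shift or a turn outside -1 to 1 is refused whole. A call with a gripper value outside its range is refused whole. The fingers move at their own pace and stop on an object; "force" is the grip in N (left out, the last holds). Time passes only in rows, so rows that repeat a pose let the fingers close. It gives the time, the measured TCP pose, the force, the opening and the grip force at its end, in the units of the state.
- env.sense(): the state, without advancing time (a new reading comes with each control period).
- env.read_camera(name): name is "side" or "top"; returns (picture, depth): 420x560x3 uint8, red, green, blue; 420x560 float32, m along the optical axis (not along the pixel's ray), 0 where there is no reading.
- env.camera_params(name): a dict with "fx", "fy", "cx", "cy" (pixels), "pose" (4x4, takes a point from camera to world coordinates). Camera axes: x right, y up, looking along -z (the intrinsics and any distortion apply to the point x, -y, -z); pixel columns grow to the right and rows downward; lengths in m; the calibration is good to about 2 mm. A picture is of the moment at which its call begins. camera_params takes no time and is no camera call.
- env.sign_off(): hands the job in; it is judged then, once.
Trained networks look in the newest picture that a camera, given by its name, has taken for a name from the list of things; names that differ only in an ending like _2 or _b are one class to them, and where a whole thing is asked for, a point or a joint stands for the part that bears it (a point fixed in the world has none). Each returns a list of dicts, best first, with "conf" (0 to 1); they miss things now and then, are a little off and sometimes report something else, mostly with a low value. They report only what shows in the picture. A call takes as long as a camera call. They do not tell look-alikes from the thing itself.
- env.find_in(name, camera): "bbox" ([left, top, right, bottom] in pixels, round what is visible of it).
- env.cut_out(name, camera): "mask" (420x560 bool, what is visible of it) and "bbox" ([left, top, right, bottom] in pixels, round what is visible of it).
- env.mark_of(name, camera): "position" ([row, column] in pixels: a listed point, or the origin of a listed thing).
The state is a dict: "clock": time; "qpos": joint angles; "joint_vel": joint speeds; "joint_torque": joint torques, N m; "eef_pos": TCP position; "tcp_rot": TCP orientation; "contact_force": force on the tool from outside, world axes, zero at the start; "torque": the same for the moment, N m; "width": finger opening in m; "grip_force": force on a finger pad.
Only numpy, scipy, OpenCV 4.12 (cv2) and the standard library are available. Lean on these libraries where they do the work, as an engineer would, in place of code of your own. Each camera call takes 0.05 s, during which the arm holds its last target. There are 200 camera calls.

## Working session

There is one attempt and no reset: what is moved stays moved. The work goes in short steps, Python scripts to look and compute and a tool call to move; the robot and the scene stay as the last step left them, time stands still between calls to the robot, and variables do not carry over. Pictures are saved under pics/ and viewed, at most 10 in all, crops included, and the job is handed in when it is done.

Besides the shell and the picture viewer there is one more tool, called after ">>>" as name([rows], argument=value, ...), one row to a line, values as JSON. apply_moves: Moves the arm, as the interface text tells. Its arguments: {"type":"object","properties":{"plan":{"type":"array"},"force":{"type":"number"}},"required":["plan"]}

```bash
mkdir -p pics
cat > h.py <<'E'
import numpy as np, cv2
from workcell import env
def snap(c,fn=None):
    im,d=env.read_camera(c)
    if fn: cv2.imwrite('pics/'+fn,cv2.cvtColor(im,cv2.COLOR_RGB2BGR))
    return im,d
def pts(c,d,rows,cols):
    p=env.camera_params(c); z=d[rows,cols]
    X=np.stack([(cols-p['cx'])/p['fx']*z,-(rows-p['cy'])/p['fy']*z,-z,np.ones_like(z)],-1)
    return (X@np.array(p['pose']).T)[...,:3]
E
python3 - <<'E'
from h import *
for c in('side','top'):
    im,d=snap(c,c+'0.png')
    p=env.camera_params(c);print(c,{k:(np.round(v,3).tolist()) for k,v in p.items()})
    for n in('pack','charger','sander','lever_pad','lever_hinge','dock_mouth','gauge'):
        try:
            if n in('pack','charger','sander'): print(n,[(round(r['conf'],2),np.round(r['bbox']).tolist()) for r in env.find_in(n,c)])
            else: print(n,[(round(r['conf'],2),np.round(r['position']).tolist()) for r in env.mark_of(n,c)])
        except Exception as e: print(n,e)
print(env.sense())
E
```

```text
side {'fx': 493.898, 'fy': 493.898, 'cx': 282.84, 'cy': 211.439, 'pose': [[0.975, 0.138, -0.174, 0.242], [-0.222, 0.637, -0.738, -0.963], [0.009, 0.758, 0.652, 0.869], [0.0, 0.0, 0.0, 1.0]]}
pack [(0.85, [216.0, 128.0, 238.0, 153.0]), (0.73, [250.0, 156.0, 268.0, 179.0]), (0.58, [162.0, 125.0, 200.0, 163.0])]
charger [(0.59, [212.0, 134.0, 249.0, 171.0])]
sander [(0.95, [298.0, 131.0, 367.0, 263.0])]
lever_pad [(0.88, [207.0, 341.0])]
lever_hinge [(0.76, [191.0, 335.0])]
dock_mouth []
gauge [(0.82, [235.0, 346.0])]
top {'fx': 538.687, 'fy': 538.687, 'cx': 273.62, 'cy': 196.247, 'pose': [[0.009, 0.981, -0.195, 0.17], [-1.0, 0.008, -0.007, -0.053], [-0.005, 0.195, 0.981, 1.513], [0.0, 0.0, 0.0, 1.0]]}
pack [(0.83, [112.0, 258.0, 153.0, 300.0]), (0.78, [127.0, 215.0, 160.0, 236.0]), (0.54, [180.0, 195.0, 199.0, 216.0])]
charger [(0.7, [125.0, 212.0, 170.0, 248.0])]
sander [(0.64, [165.0, 115.0, 326.0, 177.0]), (0.64, [408.0, 130.0, 437.0, 160.0])]
lever_pad [(0.85, [144.0, 304.0]), (0.64, [143.0, 247.0])]
lever_hinge [(0.76, [146.0, 272.0])]
dock_mouth [(0.98, [139.0, 243.0])]
gauge [(0.65, [151.0, 322.0])]
{'clock': 0.8, 'qpos': array([ 1.49608960e+00,  3.58547118e-01,  1.18617190e-02,  1.09796891e-05,
       -1.22408821e+00, -2.88122332e-01]), 'joint_vel': array([ 1.28424828e-03, -6.18670067e-06,  1.80518499e-03, -1.88171741e-03,
        1.28019331e-03, -2.76928180e-04]), 'joint_torque': array([-1.03286351e-03, -5.82877672e+01,  2.93637335e+01,  6.94149703e+00,
       -5.87603008e-04,  1.71696044e-07]), 'eef_pos': array([0.2395673 , 0.6310123 , 0.40472176]), 'tcp_rot': array([ 9.83589803e-01, -1.80419234e-01,  3.92405676e-06, -1.18441210e-05]), 'contact_force': array([ 0.01178389, -0.24028589, -0.17581154]), 'torque': array([-0.0219155 ,  0.033607  , -0.01903968]), 'grip_force': 0.0, 'width': 0.08497458026077385}
```

View pics/top0.png

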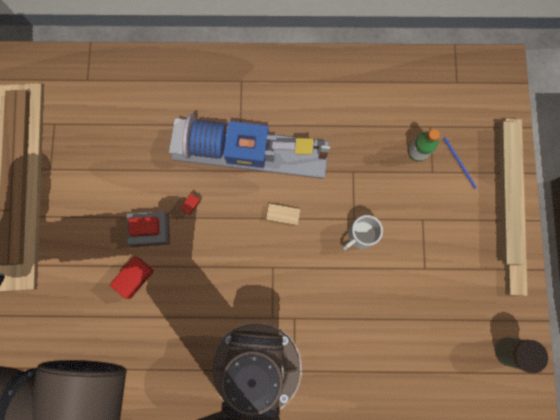

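View pics/side0.png

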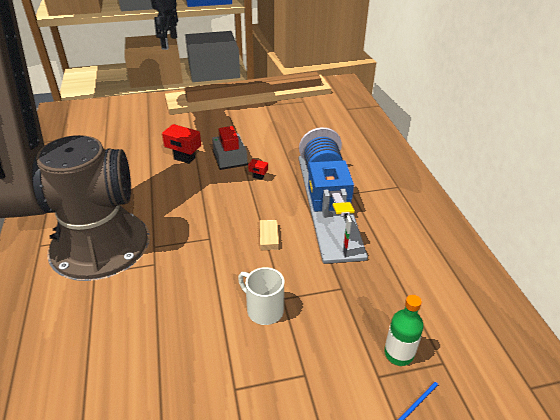

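Candidates for the pack in the top picture are the large red one at (131,278), the middle one at (144,226) and the small one at (191,203). The middle-sized one fits, and it stands in the grey charger as described. I'll confirm it in a crop and measure the poses.

Run:
```python
from h import *
im,d=snap('top')
s,ds=snap('side')
a=cv2.resize(im[100:310,100:340],None,fx=2.4,fy=2.4,interpolation=cv2.INTER_CUBIC)
b=cv2.resize(s[110:270,150:380],None,fx=1,fy=1)
cv2.imwrite('pics/crop1.png',cv2.cvtColor(a,cv2.COLOR_RGB2BGR))
def rect(P):
    r=cv2.minAreaRect((P[:,:2]*1000).astype(np.float32)); return np.round(r[0],1),np.round(r[1],1),round(r[2],1)
for c,I,D in(('top',im,d),('side',s,ds)):
    R,C=np.mgrid[:420,:560]; P=pts(c,D,R,C)
    hsv=cv2.cvtColor(I,cv2.COLOR_RGB2HSV).astype(int)
    red=((hsv[...,0]<8)|(hsv[...,0]>172))&(hsv[...,1]>150)&(hsv[...,2]>60)&(D>0)
    n,l,st,ce=cv2.connectedComponentsWithStats(red.astype(np.uint8))
    for i in range(1,n):
        if st[i,4]>60:
            Q=P[l==i]; zt=np.percentile(Q[:,2],90); T=Q[Q[:,2]>zt-.008]
            print(c,'red',ce[i].round(),len(Q),'ztop',round(zt,4),rect(T))
    for nm,sel in(('blue',(abs(hsv[...,0]-112)<12)&(hsv[...,1]>120)),('yel',(abs(hsv[...,0]-26)<5)&(hsv[...,1]>170)&(hsv[...,2]>120))):
        sel=sel&(D>0)&(P[...,2]>.03)&(P[...,2]<.2)&(P[...,0]>.4)&(P[...,0]<.9)&(abs(P[...,1])<.4)
        Q=P[sel]
        if nm=='blue': Q=Q[abs(Q[:,2]-.1)<.005]
        print(c,nm,len(Q),Q.mean(0).round(4),rect(Q),Q[:,2].min(),Q[:,2].max())
    for nm in('dock_mouth','lever_hinge','lever_pad','gauge'):
        for r in env.mark_of(nm,c)[:2]:
            q=r['position']; zz={'dock_mouth':.1,'lever_hinge':.085,'lever_pad':.118,'gauge':.085}[nm]
            p=env.camera_params(c);M=np.array(p['pose'])
            v=M[:3,:3]@np.array([(q[1]-p['cx'])/p['fx'],-(q[0]-p['cy'])/p['fy'],-1]);t=(zz-M[2,3])/v[2]
            print(c,nm,round(r['conf'],2),np.round(q,1),(M[:3,3]+t*v).round(4))
    # charger top
    g=(P[...,2]>.04)&(P[...,2]<.058)&(P[...,1]>.2)&(P[...,1]<.5)&(P[...,0]>.2)&(P[...,0]<.7)&(hsv[...,1]<90)&(D>0)
    Q=P[g]; print(c,'chargertop',len(Q),rect(Q) if len(Q) else 0)
    # sander base
```

```text
top red [190. 204.] 223 ztop 0.0546 (array([437.9, 190.2]), array([30.7, 51. ]), 54.4)
top red [143. 226.] 507 ztop 0.0941 (array([370.7, 305.9]), array([45.2, 73.7]), 3.8)
top red [131. 277.] 998 ztop 0.1008 (array([233.9, 330.6]), array([60.2, 98.7]), 52.7)
top blue 1082 [0.6025 0.0401 0.1004] (array([609.2,  79.8]), array([200.1, 101.3]), 83.5) 0.09510554817070549 0.10499900626710734<stdin>:22: RuntimeWarning: Mean of empty slice.
  ret = um.true_divide(
Traceback (most recent call last):
ValueError: zero-size array to reduction operation minimum which has no identity
```

View pics/crop1.png

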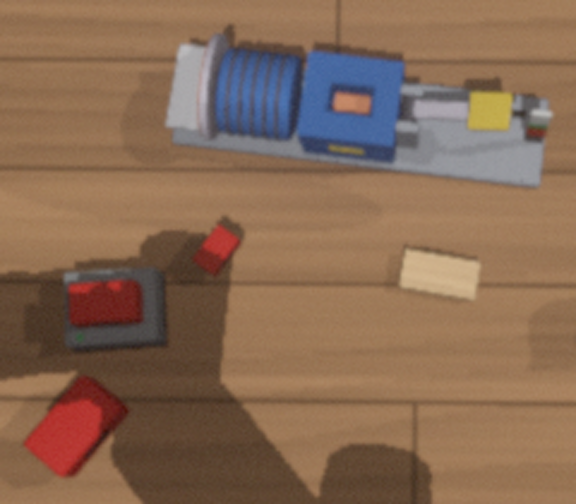

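The crop shows the middle pack at crop (104,302) seated in the grey charger. The large pack at (75,425) and the small one at (217,250) stand on the bench, so they are decoys. The dock is at (352,103) and the yellow pad at (490,110).

```bash
cat > m.py <<'E'
from h import *
def rect(P):
    b=cv2.boxPoints(cv2.minAreaRect((P[:,:2]*1000).astype(np.float32)));e=[b[1]-b[0],b[2]-b[1]]
    e=max(e,key=np.linalg.norm); a=np.degrees(np.arctan2(-e[0],e[1]));a=(a+90)%180-90
    L=sorted([np.linalg.norm(b[1]-b[0]),np.linalg.norm(b[2]-b[1])])
    return 'ctr',b.mean(0).round(1),'LW',np.round(L,1),'yaw(long from y)',round(a,1)
def ray(c,q,zz):
    p=env.camera_params(c);M=np.array(p['pose'])
    v=M[:3,:3]@np.array([(q[1]-p['cx'])/p['fx'],-(q[0]-p['cy'])/p['fy'],-1]);t=(zz-M[2,3])/v[2]
    return (M[:3,3]+t*v)
E
python3 - <<'E'
from m import *
for c in('top','side'):
    I,D=snap(c)
    R,C=np.mgrid[:420,:560]; P=pts(c,D,R,C)
    hsv=cv2.cvtColor(I,cv2.COLOR_RGB2HSV).astype(int)
    red=((hsv[...,0]<8)|(hsv[...,0]>172))&(hsv[...,1]>150)&(hsv[...,2]>60)&(D>0)
    box=lambda x0,x1,y0,y1,z0,z1:(P[...,0]>x0)&(P[...,0]<x1)&(P[...,1]>y0)&(P[...,1]<y1)&(P[...,2]>z0)&(P[...,2]<z1)&(D>0)
    for nm,sel in(('pack',red&box(.3,.45,.22,.4,.08,.1)),
      ('chargertop',box(.28,.47,.2,.42,.043,.057)&~red),
      ('pad',(abs(hsv[...,0]-27)<6)&(hsv[...,1]>150)&box(.5,.75,-.2,0,.08,.16)),
      ('dockbox',(abs(hsv[...,0]-112)<15)&(hsv[...,1]>120)&box(.5,.75,-.03,.105,.094,.106)),
      ('base',box(.45,.75,-.25,.35,.008,.04)),):
        Q=P[sel]
        print(c,nm,len(Q),*(rect(Q)+(Q.mean(0).round(4),np.percentile(Q[:,2],[5,95]).round(3)) if len(Q)>20 else ()))
    for nm,zz in{'dock_mouth':.1,'lever_hinge':.085,'lever_pad':.118,'gauge':.085}.items():
        for r in env.mark_of(nm,c)[:2]:
            print(c,nm,round(r['conf'],2),np.round(r['position'],1),ray(c,r['position'],zz).round(4))
E
```

```text
top pack 482 ctr [370.5 306.2] LW [45.8 76.2] yaw(long from y) 3.0 [0.3703 0.3053 0.0901] [0.084 0.095]
top chargertop 604 ctr [374.  285.4] LW [ 88.8 153.8] yaw(long from y) 7.8 [0.3671 0.3011 0.0503] [0.045 0.055]
top pad 186 ctr [ 586.6 -123.1] LW [39.2 39.6] yaw(long from y) -6.1 [ 0.5877 -0.1227  0.1191] [0.111 0.127]
top dockbox 1097 ctr [605.2  43.3] LW [101.2 127. ] yaw(long from y) -5.9 [0.6035 0.0357 0.1003] [0.096 0.105]
top base 2247 ctr [599.8  49.1] LW [298.2 598. ] yaw(long from y) -0.1 [ 0.5755 -0.0416  0.0163] [0.009 0.024]
top dock_mouth 0.88 [139.9 245.3] [0.6075 0.0357 0.1   ]
top lever_hinge 0.57 [145.  269.3] [ 0.598  -0.0298  0.085 ]
top lever_hinge 0.32 [152.9 321.8] [ 0.5766 -0.1742  0.085 ]
top lever_pad 0.66 [143.6 302.5] [ 0.5927 -0.1197  0.118 ]
top gauge 0.81 [150.2 325. ] [ 0.5843 -0.1831  0.085 ]
top gauge 0.23 [143.6 302.3] [ 0.6027 -0.1207  0.085 ]
side pack 236 ctr [369.9 303.5] LW [46.3 83.3] yaw(long from y) 4.3 [0.3692 0.2994 0.0876] [0.083 0.091]
side chargertop 309 ctr [369.5 304.4] LW [ 84.1 114.9] yaw(long from y) 4.9 [0.3643 0.2877 0.0483] [0.044 0.052]
side pad 187 ctr [ 585.2 -126.3] LW [42.8 47.2] yaw(long from y) -6.2 [ 0.5845 -0.1286  0.1178] [0.112 0.123]
side dockbox 978 ctr [604.5  41.8] LW [100.1 135.7] yaw(long from y) -6.0 [0.6039 0.0374 0.0986] [0.095 0.102]
side base 2292 ctr [560.8  14.4] LW [154.9 452.8] yaw(long from y) 11.8 [ 0.5779 -0.0859  0.0158] [0.011 0.028]
side dock_mouth 0.9 [174.1 328.9] [0.5989 0.028  0.1   ]
side lever_hinge 0.81 [189.5 335.6] [ 0.6033 -0.0203  0.085 ]
side lever_pad 0.74 [207.  338.9] [ 0.5755 -0.1256  0.118 ]
side gauge 0.92 [235.6 346.2] [ 0.5754 -0.1903  0.085 ]
side gauge 0.75 [204.5 326.2] [ 0.5624 -0.0729  0.085 ]
```

>>> apply_moves([
  [0.4,-1,0,0,0,-1,-1],
  [0.4,-1,0,0,0,-1,-1],
  [0.4,-1,0,0,0,-1,-1],
  [0.4,-1,0,0,0,-1,-1],
  [0.4,-1,0,0,0,-1,-1],
  [0.4,-1,0,0,0,-1,-1],
  [0.4,-1,0,0,0,-1,-1],
], force=50)

```text
clock: 1.98
eef_pos: [0.2797, 0.5307, 0.4051]
tcp_rot: [0.838, -0.546, -0.0, -0.0]
contact_force: [-0.2, -0.5, 0.8]
width: 0.0854
grip_force: 0.0
```

>>> apply_moves([
  [0.4,-1,0,0,0,-0.46,-1],
  [0.4,-1,0,0,0,-0.46,-1],
  [0.4,-1,0,0,0,-0.46,-1],
  [0.4,-1,0,0,0,-0.46,-1],
])

```text
clock: 2.32
eef_pos: [0.3204, 0.4272, 0.4053]
tcp_rot: [0.725, -0.688, -0.0, 0.0]
contact_force: [-1.2, 0.6, -0.2]
width: 0.0853
grip_force: 0.0
```

>>> apply_moves([
  [0.5,-1,-0.5,0,0,0,-1],
  [0.5,-1,-0.5,0,0,0,-1],
  [0.5,-1,-0.5,0,0,0,-1],
  [0.5,-1,-0.5,0,0,0,-1],
])

```text
clock: 2.65
eef_pos: [0.3699, 0.326, 0.3518]
tcp_rot: [0.727, -0.686, 0.0, 0.003]
contact_force: [-0.1, -0.6, -0.2]
width: 0.0853
grip_force: 0.0
```

>>> apply_moves([
  [0,-0.26,0,0,0,0,-1],
  [0,-0.26,-0.3,0,0,0,-1],
  [0,-0.26,-0.6,0,0,0,-1],
  [0,-0.26,-0.8,0,0,0,-1],
  [0,-0.26,-0.8,0,0,0,-1],
])

```text
clock: 3.07
eef_pos: [0.3688, 0.3037, 0.2713]
tcp_rot: [0.728, -0.685, 0.0, 0.003]
contact_force: [0.4, -1.5, -0.1]
width: 0.0852
grip_force: 0.0
```

Run:
```python
from m import *
s=env.sense();print(s['eef_pos'],s['tcp_rot'],s['qpos'].round(2))
im,d=snap('side'); cv2.imwrite('pics/c2.png',cv2.cvtColor(cv2.resize(im[70:190,140:300],None,fx=4,fy=4),cv2.COLOR_RGB2BGR))
```

```text
[0.36876078 0.30374506 0.27134051] [ 7.28198808e-01 -6.85359196e-01  4.39869749e-04  3.01238678e-03] [ 1.1   0.17 -0.59 -0.   -0.81 -1.04]
```

View pics/c2.png

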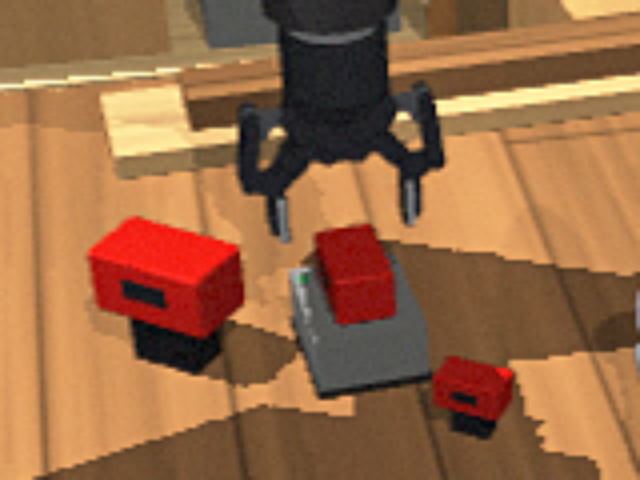

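The picture shows the fingers at crop (283,225) and (412,205) straddling the pack's head at (355,265). I'll go down and grip.

>>> apply_moves([
  [0.01,0.01,-0.2,0,0,0,-1],
  [0.01,0.01,-0.43,0,0,0,-1],
  [0.01,0.01,-0.43,0,0,0,-1],
  [0.01,0.01,-0.43,0,0,0,1],
  [0.01,0.01,-0.43,0,0,0,1],
  [0.01,0.01,-0.43,0,0,0,1],
  [0.01,0.01,-0.43,0,0,0,1],
  [0.01,0.01,-0.43,0,0,0,1],
  [0.01,0.01,-0.43,0,0,0,1],
])

```text
clock: 3.87
eef_pos: [0.371, 0.3068, 0.2336]
tcp_rot: [0.729, -0.685, -0.0, -0.002]
contact_force: [-0.4, -0.3, 5.9]
width: 0.0453
grip_force: 51.1
```

>>> apply_moves([
  [0,0,0.2,0,0,0,1],
  [0,0,0.5,0,0,0,1],
  [0,0,0.8,0,0,0,1],
  [0,0,1,0,0,0,1],
  [0,0,1,0,0,0,1],
  [0,0,1,0,0,0,1],
])

```text
clock: 4.37
eef_pos: [0.3705, 0.3061, 0.3334]
tcp_rot: [0.728, -0.685, -0.001, -0.002]
contact_force: [-0.3, 0.5, -2.6]
width: 0.0455
grip_force: 54.5
```

```bash
cat > pk.py <<'E'
from m import *
def look(c):
    I,D=snap(c); s=env.sense(); e=s['eef_pos']
    R,C=np.mgrid[:420,:560]; P=pts(c,D,R,C)
    hsv=cv2.cvtColor(I,cv2.COLOR_RGB2HSV).astype(int)
    red=((hsv[...,0]<8)|(hsv[...,0]>172))&(hsv[...,1]>150)&(hsv[...,2]>50)&(D>0)
    red&=(np.linalg.norm(P[...,:2]-e[:2],axis=-1)<.09)&(P[...,2]>e[2]-.25)&(P[...,2]<e[2]-.09)
    Q=P[red]
    if len(Q)>20: print(c,len(Q),*rect(Q),'z',np.percentile(Q[:,2],[2,10,50,90,98]).round(4),'TCP',e.round(4),s['tcp_rot'].round(4),'w',s['width'])
    return I,P,red
if __name__=='__main__':
    for c in('side','top'): I,P,r=look(c)
    print(env.sense()['contact_force'],env.sense()['qpos'].round(2))
E
python3 pk.py
```

```text
side 392 ctr [336.3 301.4] LW [ 82.1 110.7] yaw(long from y) -85.6 z [0.0932 0.1558 0.1851 0.1895 0.1905] TCP [0.3702 0.3057 0.3321] [ 7.283e-01 -6.852e-01 -4.000e-04 -5.000e-04] w 0.04507815004043089
top 265 ctr [335.4 291.5] LW [ 39.2 119.5] yaw(long from y) 73.9 z [0.0955 0.1703 0.188  0.1921 0.1936] TCP [0.3702 0.3055 0.3312] [ 7.283e-01 -6.852e-01 -2.000e-04  4.000e-04] w 0.044931476517114315
[-0.29955984 -0.03925434 -2.82856433] [ 1.1   0.1  -0.51 -0.   -0.96 -1.04]
```

Run:
```python
from m import *
a=np.radians(-6.0);X=np.array([np.cos(a),np.sin(a)]);Y=np.array([-np.sin(a),np.cos(a)]);o=np.array([.604,.036])
for c in('top','side'):
    I,D=snap(c);R,C=np.mgrid[:420,:560]; P=pts(c,D,R,C)
    hsv=cv2.cvtColor(I,cv2.COLOR_RGB2HSV).astype(int)
    q=P[...,:2]-o;u=q@X*1000;v=q@Y*1000
    blue=(abs(hsv[...,0]-112)<15)&(hsv[...,1]>120)&(abs(P[...,2]-.1)<.005)&(D>0)&(abs(u)<70)
    b=blue&(v>-70)&(v<58)
    us=u[b];vs=v[b]
    # edges: per-line extremes
    lo=[];hi=[];bot=[];top=[]
    for k in range(-45,45,5):
        m=b&(abs(v-k)<3); 
        if m.sum()>4: lo.append(u[m].min());hi.append(u[m].max())
        m=b&(abs(u-k)<3)
        if m.sum()>4: bot.append(v[m].min())
    print(c,'u edges',np.median(lo).round(1),np.median(hi).round(1),'slope check',np.round(lo,0),'v bottom',np.median(bot).round(1))
    # pocket: non-blue inside
    pk=(abs(u)<40)&(abs(v)<45)&(D>0)&~((abs(hsv[...,0]-112)<15)&(hsv[...,1]>100))
    pk=cv2.morphologyEx(pk.astype(np.uint8),cv2.MORPH_OPEN,np.ones((2,2)))
    n,l,st,ce=cv2.connectedComponentsWithStats(pk)
    for i in range(1,n):
        if st[i,4]>25: print(' blob',ce[i].round(1),st[i],ray(c,[ce[i][1],ce[i][0]],.1).round(4),'pix extents at z=.1 ',[ray(c,[ce[i][1],x],.1).round(4)[:2] for x in(st[i,0]-.5,st[i,0]+st[i,2]-.5)],[ray(c,[y,ce[i][0]],.1).round(4)[:2] for y in(st[i,1]-.5,st[i,1]+st[i,3]-.5)])
    m=(abs(hsv[...,0]-27)<6)&(hsv[...,1]>150)&(u>-60)&(u<60)&(v<-110)&(v>-200)&(D>0)
    print(c,'pad u',np.percentile(u[m],[1,50,99]).round(1),'v',np.percentile(v[m],[1,50,99]).round(1))
```

```text
top u edges -48.6 49.9 slope check [-49. -49. -47. -48. -49. -49. -50. -46. -47. -49. -49. -48. -49. -49.
 -47. -48. -48. -49.] v bottom -53.5
 blob [247.3 143. ] [239 138  18  11 173] [0.5987 0.0302 0.1   ] pix extents at z=.1  [array([0.5985, 0.0541]), array([0.5989, 0.005 ])] [array([0.6144, 0.0305]), array([0.5832, 0.0299])]
top pad u [-19.2   1.5  18.1] v [-178.3 -162.6 -141.1]
side u edges -49.4 48.8 slope check [-50. -50. -46. -50. -49. -48. -50. -50. -48. -50. -50. -49. -48. -49.
 -49. -45. -50. -49.] v bottom -59.0
 blob [330.6 178.5] [326 177  10   4  37] [0.5976 0.0084 0.1   ] pix extents at z=.1  [array([0.5846, 0.0112]), array([0.61  , 0.0058])] [array([0.6002, 0.0169]), array([5.951e-01, 4.000e-04])]
side pad u [-22.9  -2.6  19. ] v [-185.7 -167.8 -139. ]
```

>>> apply_moves([
  [0,0,0.4,0,0,0,1],
  [0,0,0.7,0,0,0,1],
  [0.2,-0.3,0.7,0,0,-0.1,1],
  [0.5,-0.6,0.7,0,0,-0.15,1],
  [0.7,-0.8,0.7,0,0,-0.21,1],
  [0.9,-1,0.7,0,0,-0.21,1],
  [0.9,-1,0.7,0,0,-0.21,1],
])

```text
clock: 5.15
eef_pos: [0.4627, 0.2035, 0.4003]
tcp_rot: [-0.668, 0.744, -0.0, -0.001]
contact_force: [0.8, 1.0, -1.7]
width: 0.0452
grip_force: 54.7
```

>>> apply_moves([
  [0.3,-0.35,0,0,0,0,1],
  [0.6,-0.7,0,0,0,0,1],
  [0.84,-1,0,0,0,0,1],
  [0.84,-1,0,0,0,0,1],
])

```text
clock: 5.48
eef_pos: [0.5472, 0.1025, 0.4]
tcp_rot: [-0.669, 0.744, -0.0, -0.002]
contact_force: [0.2, 0.3, -2.0]
width: 0.0452
grip_force: 54.7
```

>>> apply_moves([
  [0.3,-0.35,0,0,0,0,1],
  [0.6,-0.71,0,0,0,0,1],
  [0.6,-0.71,-0.25,0,0,0,1],
  [0.6,-0.71,-0.5,0,0,0,1],
  [0.6,-0.71,-0.6,0,0,0,1],
  [0.6,-0.71,-0.6,0,0,0,1],
])

```text
clock: 5.98
eef_pos: [0.6035, 0.0348, 0.3376]
tcp_rot: [-0.669, 0.743, 0.002, -0.003]
contact_force: [0.8, -0.0, -2.2]
width: 0.0455
grip_force: 54.5
```

Run:
```python
from pk import *
for c in('side','top'): I,P,r=look(c); cv2.imwrite(f'pics/d_{c}.png',cv2.cvtColor(cv2.resize(I[90:240,250:400] if c=='side' else I[90:200,180:340],None,fx=4,fy=4,interpolation=cv2.INTER_CUBIC),cv2.COLOR_RGB2BGR))
```

```text
side 504 ctr [602.2  31.9] LW [49. 82.] yaw(long from y) -10.8 z [0.1564 0.1636 0.1906 0.1936 0.1948] TCP [0.6041 0.0352 0.34  ] [-6.697e-01  7.427e-01  7.000e-04 -2.000e-03] w 0.04526663835862938
top 224 ctr [591.6  32.8] LW [46.  78.3] yaw(long from y) 13.1 z [0.177  0.1899 0.1959 0.2006 0.237 ] TCP [0.6047 0.0355 0.3418] [-6.699e-01  7.424e-01 -1.000e-04 -6.000e-04] w 0.04515451912161303
```

View pics/d_side.png

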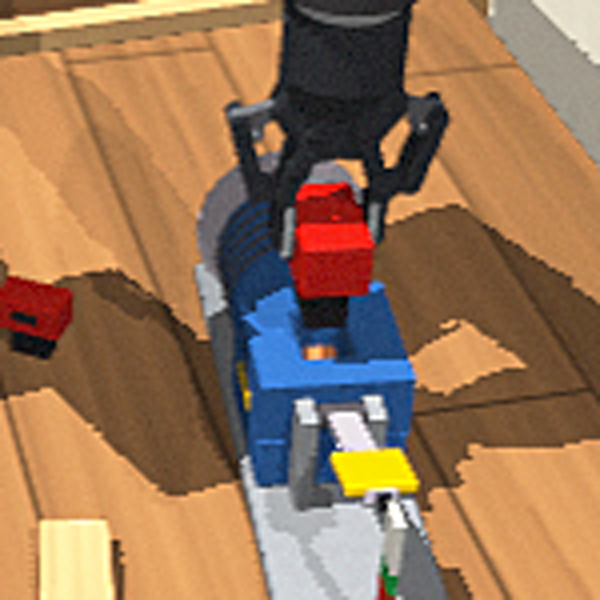

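The crop shows the pack (335,240) right above the pocket, with its stem (325,312) pointing at the mouth (318,350). I'll lower it gently.

>>> apply_moves([
  [0,0,-0.15,0,0,0,1],
  [0,0,-0.25,0,0,0,1],
  [0,0,-0.3,0,0,0,1],
  [0,0,-0.35,0,0,0,1],
  [0,0,-0.4,0,0,0,1],
  [0,0,-0.4,0,0,0,1],
])

```text
clock: 6.58
eef_pos: [0.6046, 0.0352, 0.3013]
tcp_rot: [-0.67, 0.743, -0.0, 0.0]
contact_force: [1.3, -0.1, -2.2]
width: 0.0455
grip_force: 54.6
```

>>> apply_moves([
  [0,0,-0.04,0,0,0,1],
  [0,0,-0.07,0,0,0,1],
  [0,0,-0.09,0,0,0,1],
  [0,0,-0.11,0,0,0,1],
  [0,0,-0.13,0,0,0,1],
  [0,0,-0.15,0,0,0,1],
  [0,0,-0.16,0,0,0,1],
  [0,0,-0.16,0,0,0,1],
])

```text
clock: 7.25
eef_pos: [0.6046, 0.035, 0.2865]
tcp_rot: [-0.67, 0.743, -0.0, 0.0]
contact_force: [-1.2, -0.1, 3.9]
width: 0.0453
grip_force: 55.5
```

>>> apply_moves([
  [0,0,-0.02,0,0,0,1],
  [0,0,-0.03,0,0,0,1],
  [0,0,-0.03,0,0,0,1],
  [0,0,-0.03,0,0,0,1],
])

```text
clock: 7.58
eef_pos: [0.6045, 0.0349, 0.2837]
tcp_rot: [-0.67, 0.743, -0.0, 0.0]
contact_force: [-2.5, 0.5, 6.0]
width: 0.0452
grip_force: 55.7
```

>>> apply_moves([
  [0,0,-0.02,0,0,0,1],
  [0,0,-0.03,0,0,0,1],
  [0,0,-0.03,0,0,0,1],
  [0,0,-0.03,0,0,0,1],
])

```text
clock: 7.92
eef_pos: [0.6044, 0.035, 0.2836]
tcp_rot: [-0.67, 0.742, -0.001, 0.001]
contact_force: [-12.6, 1.6, 28.6]
width: 0.0451
grip_force: 58.3
```

It stopped hard at TCP z 0.2836, exactly where home is expected. I'll relax the push, open, back off and check.

>>> apply_moves([
  [0,0,0.03,0,0,0,1],
  [0,0,0.03,0,0,0,-1],
  [0,0,0.03,0,0,0,-1],
  [0,0,0.03,0,0,0,-1],
  [0,0,0.03,0,0,0,-1],
  [0,0,0.03,0,0,0,-1],
  [0,0,0.4,0,0,0,-1],
  [0,0,0.8,0,0,0,-1],
  [0,0,1,0,0,0,-1],
  [0,0,1,0,0,0,-1],
])

```text
clock: 8.75
eef_pos: [0.6059, 0.0352, 0.3854]
tcp_rot: [-0.67, 0.742, -0.002, 0.004]
contact_force: [0.1, -0.2, -0.4]
width: 0.0854
grip_force: 0.0
```

Run:
```python
from pk import *
s=env.sense();print(s['width'],s['eef_pos'].round(4))
a=np.radians(-6.0);X=np.array([np.cos(a),np.sin(a)]);Y=np.array([-np.sin(a),np.cos(a)]);o=np.array([.6045,.035])
for c in('side','top'):
    I,D=snap(c);R,C=np.mgrid[:420,:560]; P=pts(c,D,R,C)
    hsv=cv2.cvtColor(I,cv2.COLOR_RGB2HSV).astype(int)
    q=P[...,:2]-o;u=q@X*1000;v=q@Y*1000
    red=((hsv[...,0]<8)|(hsv[...,0]>172))&(hsv[...,1]>150)&(hsv[...,2]>50)&(D>0)&(abs(u)<60)&(abs(v)<70)
    if red.sum()>10:
        T=red&(P[...,2]>.13); print(c,red.sum(),'top z',np.median(P[...,2][T]).round(4),'min',np.percentile(P[...,2][red],2).round(4),'u',np.percentile(u[T],[2,98]).round(),'v',np.percentile(v[T],[2,98]).round())
    m=(abs(hsv[...,0]-27)<6)&(hsv[...,1]>150)&(abs(u)<60)&(v<-110)&(v>-200)&(D>0)
    if m.sum(): print(c,'pad u',np.percentile(u[m],[1,50,99]).round(1),'v',np.percentile(v[m],[1,50,99]).round(1),'z',np.percentile(P[...,2][m],[2,50,98]).round(3))
    for n in('lever_hinge','gauge','lever_pad'): print(n,[(round(r['conf'],2),np.round(r['position'],1)) for r in env.mark_of(n,c)[:1]])
    if c=='side': cv2.imwrite('pics/e.png',cv2.cvtColor(cv2.resize(I[120:270,270:420],None,fx=4,fy=4,interpolation=cv2.INTER_CUBIC),cv2.COLOR_RGB2BGR))
```

```text
0.08541348436993806 [0.6059 0.0352 0.3854]
side 519 top z 0.1381 min 0.1024 u [-25.  18.] v [-40.  33.]
side pad u [-23.8  -3.3  18.8] v [-184.9 -165.8 -137.5] z [0.111 0.118 0.124]
lever_hinge [(0.79, array([190.2, 335.5]))]
gauge [(0.68, array([232.7, 346.5]))]
lever_pad [(0.79, array([208.4, 341.8]))]
top 229 top z 0.1405 min 0.1274 u [-24.  19.] v [-36.  -2.]
top pad u [-17.6   2.8  18.8] v [-176.  -161.6 -139.9] z [0.112 0.119 0.127]
lever_hinge [(0.92, array([143.8, 270.7]))]
gauge [(0.63, array([152.7, 324.8]))]
lever_pad [(0.79, array([144.6, 303.9]))]
```

View pics/e.png

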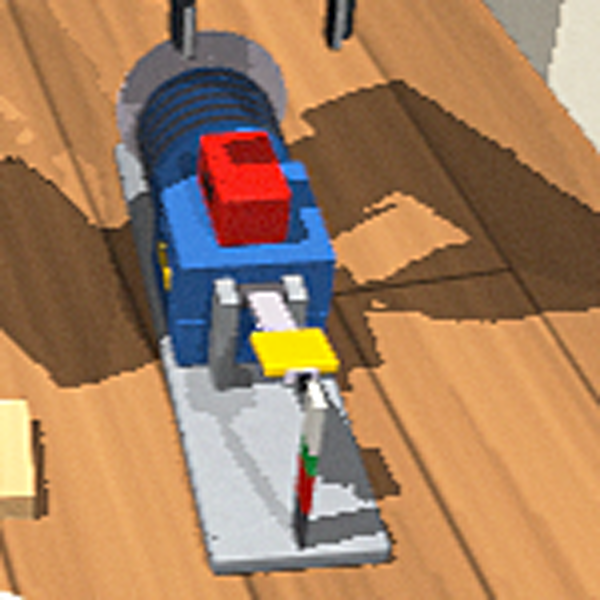

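The pack's head sits flush on the dock (crop 245,190; top z 0.139–0.140), so it is fully home. The pointer is up in the white and the pad is at crop (293,352). I'll close the gripper and hover over the pad.

>>> apply_moves([
  [-0.03,-0.3,0,0,0,0,1],
  [-0.06,-0.6,0,0,0,0,1],
  [-0.1,-0.95,0,0,0,0,1],
  [-0.1,-0.95,0,0,0,0,1],
])

```text
clock: 9.48
eef_pos: [0.5936, -0.0639, 0.379]
tcp_rot: [-0.669, 0.744, 0.0, -0.001]
contact_force: [1.0, 0.5, 0.7]
width: 0.039
grip_force: 0.0
```

>>> apply_moves([
  [-0.04,-0.35,0,0,0,0,1],
  [-0.07,-0.64,-0.2,0,0,0,1],
  [-0.07,-0.64,-0.5,0,0,0,1],
  [-0.07,-0.64,-0.7,0,0,0,1],
  [-0.07,-0.64,-0.7,0,0,0,1],
  [-0.07,-0.64,-0.7,0,0,0,1],
])

```text
clock: 9.98
eef_pos: [0.5874, -0.1241, 0.3087]
tcp_rot: [-0.67, 0.743, 0.001, -0.001]
contact_force: [1.0, 0.3, -0.0]
width: -0.0002
grip_force: 0.0
```

Run:
```python
from pk import *
s=env.sense();print(s['width'],s['eef_pos'].round(4),s['contact_force'])
I,D=snap('side');J,_=snap('top')
a=cv2.resize(I[130:270,290:400],None,fx=4,fy=4,interpolation=cv2.INTER_CUBIC);b=cv2.resize(J[100:200,260:340],(448,560),interpolation=cv2.INTER_CUBIC)[:,:340]
cv2.imwrite('pics/f.png',cv2.cvtColor(np.hstack([a,b]),cv2.COLOR_RGB2BGR))
```

```text
-0.0002417473365592659 [ 0.5874 -0.1241  0.3087] [ 0.95625977  0.3454607  -0.03997993]
```

View pics/f.png

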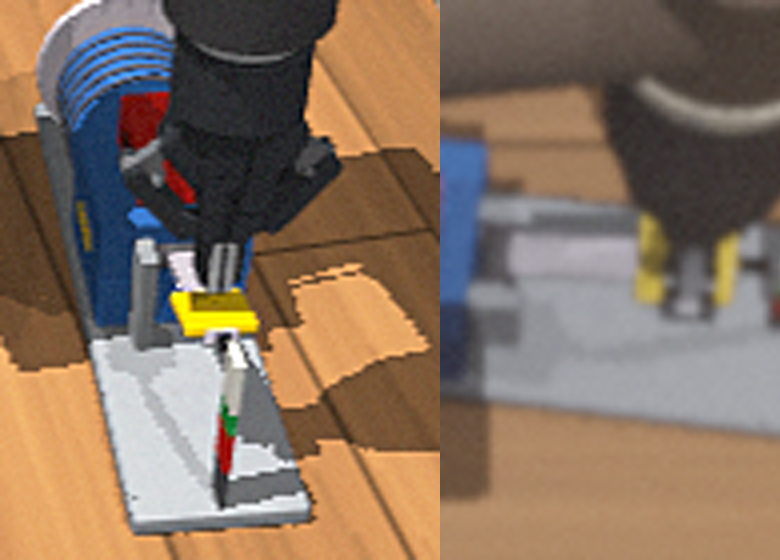

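The closed tips at (222,265) are centred over the yellow pad (215,312), with the pointer in the white. I'll press slowly.

>>> apply_moves([
  [0,0,-0.1,0,0,0,1],
  [0,0,-0.16,0,0,0,1],
  [0,0,-0.22,0,0,0,1],
  [0,0,-0.28,0,0,0,1],
  [0,0,-0.34,0,0,0,1],
  [0,0,-0.37,0,0,0,1],
  [0,0,-0.4,0,0,0,1],
  [0,0,-0.4,0,0,0,1],
])

```text
clock: 10.75
eef_pos: [0.5879, -0.1244, 0.2699]
tcp_rot: [-0.67, 0.743, -0.001, -0.0]
contact_force: [-0.4, -3.8, 6.4]
width: -0.0002
grip_force: 3.2
```

```bash
cat > lv.py <<'E'
from pk import *
import sys
s=env.sense();print(s['width'],s['eef_pos'].round(4),s['contact_force'])
I,D=snap('side');R,C=np.mgrid[:420,:560]; P=pts('side',D,R,C)
hsv=cv2.cvtColor(I,cv2.COLOR_RGB2HSV).astype(int)
a=np.radians(-6.0);X=np.array([np.cos(a),np.sin(a)]);Y=np.array([-np.sin(a),np.cos(a)]);o=np.array([.6045,.035])
q=P[...,:2]-o;u=q@X;v=q@Y
m=(abs(hsv[...,0]-27)<6)&(hsv[...,1]>150)&(abs(u)<.06)&(v<-.11)&(v>-.2)&(D>0)
print('pad slope',np.polyfit(v[m],P[...,2][m],1).round(3),m.sum(),'z',np.percentile(P[...,2][m],[5,50,95]).round(4))
cv2.imwrite('pics/'+sys.argv[1],cv2.cvtColor(cv2.resize(I[185:255,310:380],None,fx=8,fy=8,interpolation=cv2.INTER_CUBIC),cv2.COLOR_RGB2BGR))
E
python3 lv.py g.png
```

```text
-0.0001652864220556353 [ 0.5879 -0.1244  0.2699] [-0.42988668 -3.80935034  6.43767496]
pad slope [0.019 0.098] 149 z [0.0907 0.0948 0.098 ]
```

View pics/g.png

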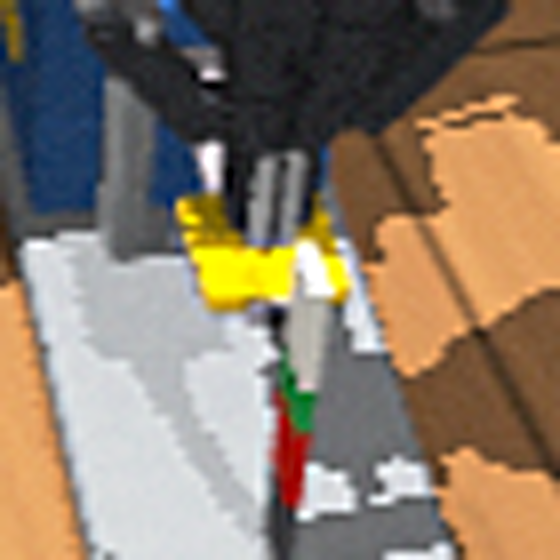

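```bash
cat > th.py <<'E'
from pk import *
a=np.radians(-6.0);X=np.array([np.cos(a),np.sin(a)]);Y=np.array([-np.sin(a),np.cos(a)]);o=np.array([.6045,.035])
p=env.camera_params('side');M=np.linalg.inv(np.array(p['pose']))
def proj(u,v,z):
    q=M[:3,:3]@np.r_[o+u*X+v*Y,z]+M[:3,3]; return np.array([p['cy']-p['fy']*q[1]/-q[2],p['cx']+p['fx']*q[0]/-q[2]])
def pt(s,h,th,u=0):
    f=.26-th; return proj(u,-.068-s*np.cos(f)+h*np.sin(f),.085+s*np.sin(f)+h*np.cos(f))
def low(I):  # lower yellow edge, sub-pixel by yellowness, near pad's left half
    f=I.astype(float);y=(f[...,0]+f[...,1])/2-f[...,2]
    return y
rest=cv2.cvtColor(cv2.imread('pics/side0.png'),cv2.COLOR_BGR2RGB); now,_=env.read_camera('side')
for n,I in(('rest',rest),('now',now)):
    hsv=cv2.cvtColor(I,cv2.COLOR_RGB2HSV).astype(int)
    m=(abs(hsv[...,0]-27)<6)&(hsv[...,1]>150);m[:195]=0;m[240:]=0;m[:,:325]=0;m[:,365:]=0
    print(n,'bottom row by col',{c:int(np.where(m[:,c])[0].max()) for c in range(325,365) if m[:,c].any()}, 'cols',np.where(m.any(0))[0][[0,-1]])
for th in(0,.15,.2,.26,.32): print(th,'front lip L,C,R',*[pt(.119,.009,th,u).round(1) for u in(-.022,0,.022)],'pointer tip',pt(.135,0,th).round(1))
E
python3 th.py
```

```text
rest bottom row by col {333: 206, 334: 208, 335: 210, 336: 213, 337: 213, 338: 213, 339: 213, 340: 213, 341: 212, 342: 211, 343: 211, 344: 211, 345: 234, 346: 237, 347: 211, 348: 211, 349: 211, 350: 213, 351: 212, 352: 212, 353: 212, 354: 212} cols [333 354]
now bottom row by col {332: 212, 333: 214, 334: 217, 335: 220, 336: 223, 337: 223, 338: 223, 339: 223, 340: 223, 341: 222, 342: 221, 343: 221, 344: 221, 345: 234, 346: 217, 347: 214, 348: 214, 349: 214, 350: 216, 351: 222, 352: 222, 353: 220} cols [332 353]
0 front lip L,C,R [210.2 336.5] [209.5 345.8] [208.8 355. ] pointer tip [216.  347.2]
0.15 front lip L,C,R [217.1 336.3] [216.4 345.5] [215.7 354.7] pointer tip [223.5 346.8]
0.2 front lip L,C,R [219.2 336.2] [218.5 345.4] [217.9 354.5] pointer tip [225.8 346.6]
0.26 front lip L,C,R [221.7 336. ] [221.  345.2] [220.3 354.3] pointer tip [228.4 346.3]
0.32 front lip L,C,R [224.  335.8] [223.4 344.9] [222.7 354. ] pointer tip [230.9 345.9]
```

The pad lip has dropped 10 rows since rest, so θ ≈ 0.225, and the tip height gives 0.23. Both are in the green, so I'll go 2 mm further to its middle and hold.

>>> apply_moves([
  [0,0,-0.01,0,0,0,1],
  [0,0,-0.02,0,0,0,1],
  [0,0,-0.02,0,0,0,1],
  [0,0,-0.02,0,0,0,1],
  [0,0,-0.02,0,0,0,1],
])

```text
clock: 11.27
eef_pos: [0.5879, -0.1246, 0.2685]
tcp_rot: [-0.67, 0.743, -0.001, -0.0]
contact_force: [-0.3, -6.1, 7.2]
width: -0.0001
grip_force: 3.4
```

```bash
python3 th.py | sed -n 2p; python3 lv.py h.png
```

```text
now bottom row by col {332: 212, 333: 215, 334: 218, 335: 221, 336: 223, 337: 224, 338: 223, 339: 223, 340: 222, 341: 222, 342: 222, 343: 222, 344: 222, 345: 222, 346: 217, 347: 214, 348: 214, 349: 214, 350: 217, 351: 222, 352: 223, 353: 221} cols [332 353]
1.5499992872579907e-05 [ 0.5878 -0.1246  0.2685] [-1.17008879 -4.29407871  7.92649665]
pad slope [0.019 0.097] 145 z [0.0899 0.0934 0.0963]
```

View pics/h.png

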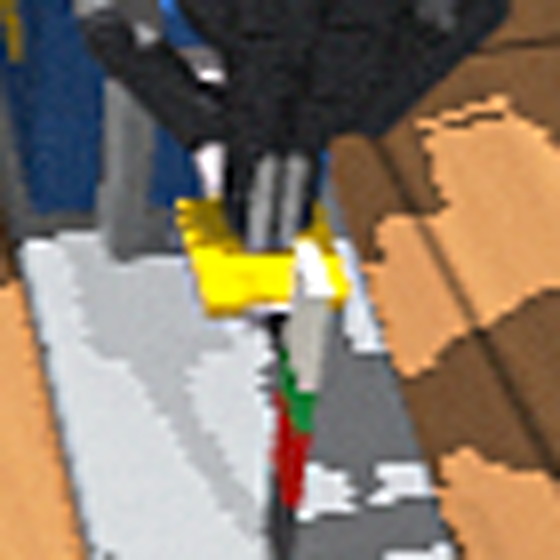

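The pointer's dark tip (272,330) reaches the plate beside the green band's start (285,360). The tip height, pad drop and push (7.9 N) all give θ ≈ 0.24–0.25, mid-green. I'm handing in while holding.

```bash
python3 -c "
from workcell import env
print(env.sign_off())"
```

```text
the job is handed in; nothing more can be done
None
```

The pack is fully home in the sander's dock, and I handed in with the gripper still holding the lever at about 0.24–0.25 rad, in the green, at about 12 s; the judge's verdict was not shown.

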